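# Sweep loose wheel nuts into the parts tray

## Task

Three wheel nuts lie loose on the garage bench. Sweep all three along the bench top with the fingertips, through the open side of the three-sided steel parts tray, until each is wholly inside it; do not pick them up. Leave the socket, the tin and the wrench where they are, and finish with the arm clear.

Things in the scene. Friction and masses are not known exactly. Their poses are not given: they have to be found in the camera images.
- tray: fixed three-sided sheet-steel parts tray. Inside 170 mm along its x, 120 mm along its y; walls 4 mm thick, 30 mm high on its -x, +x and +y sides; the -y side is wholly open. Floor level with the bench (no lip). Origin: centre of the inner floor; mouth line at y = -60 mm, back wall's inner face at y = +60, side walls' at x = -85 and +85. Its +y points inward from the mouth
- nut1: steel flanged wheel nut, 60 g nominal, free to slide: round flange 30 mm across and 8 mm thick below, hexagon 24 mm across corners above it, 20 mm tall in all, dark bore in the top; starts flange down on the bench. Origin: centre of its underside, z up. The three nuts are alike
- nut2: steel flanged wheel nut, 60 g nominal, free to slide: round flange 30 mm across and 8 mm thick below, hexagon 24 mm across corners above it, 20 mm tall in all, dark bore in the top; starts flange down on the bench. Origin: centre of its underside, z up. The three nuts are alike
- nut3: steel flanged wheel nut, 60 g nominal, free to slide: round flange 30 mm across and 8 mm thick below, hexagon 24 mm across corners above it, 20 mm tall in all, dark bore in the top; starts flange down on the bench. Origin: centre of its underside, z up. The three nuts are alike
- socket: bystander: dark steel wrench socket standing upright, 28 mm diameter, 50 mm tall, loose; origin at the centre of its underside
- tin: bystander: plain metal tin standing upright, 66 mm diameter, 60 mm tall, loose; origin at the centre of its underside
- wrench: bystander: steel open-ended wrench, 190 mm long, lying flat to the right of the nuts, pointing roughly away from the robot, loose; origin on its underside near mid-length, its x axis along its length
There are look-alikes about, which are no part of the job. What is shaped like the nut1 but orange or red is not meant.

How it is judged:
By the outcome, as a careful person would: the job done as asked, in the order asked, and still so for the second after the job is handed in, with the robot touching nothing.
It also fails if it takes over 69 s, if anything falls off the work surface, if the arm or the gripper's body presses on something with over 40 N, if the wrist force passes 120 N, or if a joint passes its speed limit or range.

## Robot

A 6-joint arm with a two-finger parallel gripper is mounted at the origin on the work surface. World frame = base frame: x ahead of the robot, y to its left, z up, the work surface at z = 0. Lengths are in mm, angles in degrees, forces in N, time in s.
With the tool pointing down it reaches from about 350 to 775 mm from the base axis. Payload 7.3 kg.
Tool frame: the origin (TCP) lies on the centre line of the jaws, within the pads' length; the fingertips stand 22 mm ahead of it and the grasp point (between the pads) lies 3 mm ahead of it (ctrl.tip_extent is the distance from the TCP to the fingertips, in mm); z points along the fingers, x is the direction in which the jaws open and shut, and the axes are right-handed (so a half turn about z gives the same grasp; the last joint's range is limited). The gripper opens to 92 mm and grips with 3 to 60 N. Pads are 19 mm wide; open, the fingers measure 130 mm over their backs; the gripper's body (75 mm by 190 mm) begins 47 mm behind the grasp point.
Start: joints at [60.905, 19.595, 87.324, -0, 73.075, -8.365], TCP at [185.815, 491.039, 213.341] pointing down, gripper open.
Joint ranges: [-145.02, 145.02], [-44.19, 115.74], [2.07, 154.8], [-57.11, 237.11], [16.16, 152.29], [-177.93, 177.93]. Speed limits (degrees/s): [147.25, 147.25, 180, 180, 180, 180].

## Interface

Orientations are given as [roll, pitch, yaw] about the fixed x, y, z axes, in that order (R = Rz(yaw) Ry(pitch) Rx(roll)).
In Python, from rig import ctrl gives the robot as it stands.
- The arm moves only by the shell command python3 -m jog 'ROWS' [FORCE]. ROWS is JSON, a list that holds one entry, the list of rows, each a list of 7 numbers: the turn, a rotation vector about the tool's x, y, z in rad, then the shift along the tool's x, y, z in cm, then the opening, from 0 (shut) to 1 (fully open). A call has 1 to 5 rows; each row is the pose to reach, as a shift and turn from the pose commanded when the call began, along the tool's axes at that moment; what a row does not reach only later rows make up. A row lasts 1/10 s, in which the tool goes at most 50 mm and 8.59 degrees, less where a joint would pass 70% of its speed; a pose out of reach is approached as far as the arm can. A call with a gripper value outside its range is refused whole. The fingers move at their own pace and stop on an object; FORCE is the grip in N (left out, the last holds). Time passes only in rows, so rows that repeat a pose let the fingers close. It gives the time, the measured TCP pose, the force and the opening at its end, in the units of the state.
- ctrl.get_state(): the state, without advancing time (a new reading comes with each control period).
- ctrl.snapshot(name): name is "side" or "top" or "wrist"; returns a dict with "pixels" (480x640x3 uint8, red, green, blue), "fx", "fy", "cx", "cy" (pixels), "extrinsics" (4x4, takes a point from camera to world coordinates). Camera axes: x right, y up, looking along -z (the intrinsics and any distortion apply to the point x, -y, -z); pixel columns grow to the right and rows downward; lengths in mm; the calibration is good to about 2 mm. A picture is of the moment at which its call begins. There is no depth.
- ctrl.sign_off(): hands the job in, once; it reports no verdict.
The state is a dict: "clock": time; "qpos": joint angles; "joint_velocities": joint speeds; "joint_efforts": joint torques, N m; "eef_pos": TCP position; "orientation": TCP orientation; "force": force on the tool from outside, world axes, zero at the start; "ft_torque": the same for the moment, N m; "width": finger opening in mm.
Only numpy, scipy, OpenCV 4.12 (cv2) and the standard library are available. Lean on these libraries where they do the work, as an engineer would, in place of code of your own. Each camera call takes 0.05 s, during which the arm holds its last target.

## Working session

There is one attempt and no reset: what is moved stays moved. The work goes in short steps, Python scripts to look and compute and a shell command to move; the robot and the scene stay as the last step left them, time stands still between calls to the robot, and variables do not carry over. Pictures are saved under pics/ and viewed, and the job is handed in when it is done.

```bash
ls; mkdir -p pics; python3 - <<'E'
from rig import ctrl
import cv2
s=ctrl.get_state();print(s['clock'],s['eef_pos'],s['orientation'],s['width'],ctrl.tip_extent)
for n in ['top','side']:
    d=ctrl.snapshot(n);cv2.imwrite(f'pics/{n}0.png',d['pixels'][:,:,::-1]);print(n,d['fx'],d['fy'],d['cx'],d['cy'],d['extrinsics'],[k for k in d])
E
```

```text
pics
0.0 [185.59008892 490.64493569 212.62598427] [-1.79987295e+02  8.93964448e-02  6.92741030e+01] 91.4039883388222 22.0
top 553.3954579988505 553.3954579988505 319.60843195514076 234.7589913790049 [[ 1.41334246e-02  9.97109533e-01 -7.46513591e-02  4.94415240e+02]
 [-9.99894268e-01  1.43492836e-02  2.35598092e-03 -6.09498937e+01]
 [ 3.42036456e-03  7.46101680e-02  9.97206911e-01  1.16628461e+03]
 [ 0.00000000e+00  0.00000000e+00  0.00000000e+00  1.00000000e+00]] ['pixels', 'fx', 'fy', 'cx', 'cy', 'extrinsics']
side 525.8184488602463 525.8184488602463 317.7326819940274 247.1118767394612 [[ 9.30155836e-01  1.86621705e-01 -3.16200032e-01  3.23916327e+02]
 [-3.67107949e-01  4.87881877e-01 -7.91961507e-01 -7.17112560e+02]
 [ 6.47105850e-03  8.52727162e-01  5.22316487e-01  4.80163853e+02]
 [ 0.00000000e+00  0.00000000e+00  0.00000000e+00  1.00000000e+00]] ['pixels', 'fx', 'fy', 'cx', 'cy', 'extrinsics']
```

View pics/top0.png

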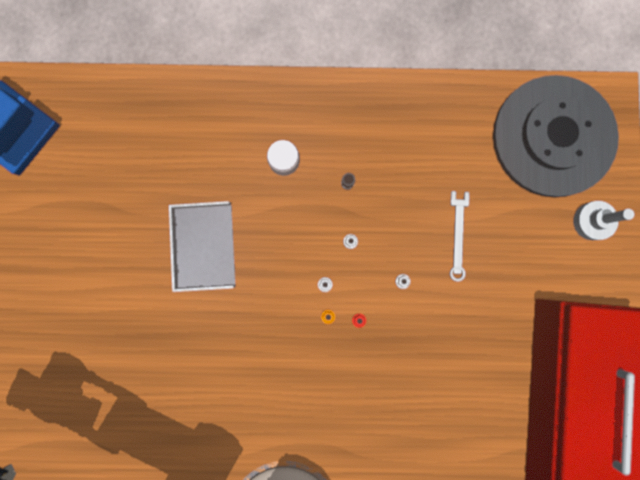

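View pics/side0.png

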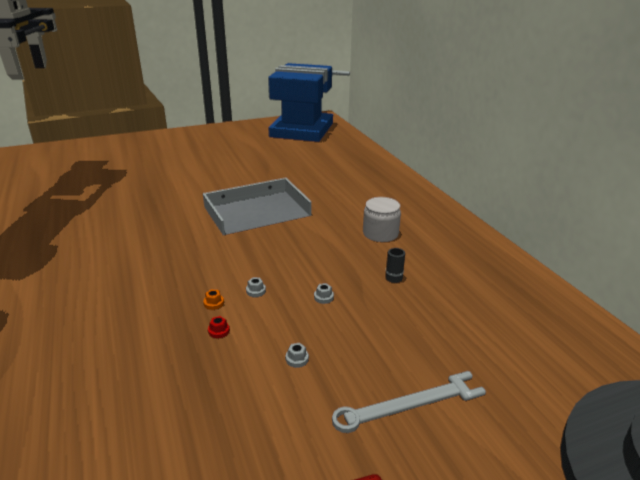

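The top view shows silver nuts at about (351,241), (325,285) and (403,282). The tray spans columns 170–235 and rows 203–291, and opens to the right. The orange and red look-alikes are at (328,317) and (360,321). I'll measure these next.

```bash
cat > h.py <<'E'
import numpy as np, cv2
from rig import ctrl
def ray(d,u,v,z):
    E=np.array(d['extrinsics']); c=np.array([(u-d['cx'])/d['fx'],-(v-d['cy'])/d['fy'],-1.])
    r=E[:3,:3]@c; o=E[:3,3]; return o+r*(z-o[2])/r[2]
def nuts(d,box=(165,150,445,345)):
    p=d['pixels']; hsv=cv2.cvtColor(p,cv2.COLOR_RGB2HSV)
    m=((hsv[...,1]<60)&(hsv[...,2]>110)).astype(np.uint8)
    x0,y0,x1,y1=box; k=np.zeros_like(m);k[y0:y1,x0:x1]=m[y0:y1,x0:x1]
    n,l,st,c=cv2.connectedComponentsWithStats(k)
    return [(c[i],st[i]) for i in range(1,n) if st[i,4]>30]
E
python3 - <<'E'
from h import *
d=ctrl.snapshot('top')
for c,s in nuts(d): print(c.round(1),s,ray(d,*c,8)[:2].round(1))
for n,u,v in [('orange',328,317),('red',360,321),('nut',351,241)]: print(n,ray(d,u,v,12).round(1))
for u,v,z in [(170,205,30),(231,202,30),(173,291,30),(235,287,30),(177,207,0),(179,287,0)]: print('tray',ray(d,u,v,z)[:2].round(1))
print('socket',ray(d,348,180,50)[:2],'tin',ray(d,283,156,60)[:2],'wrench',ray(d,458,280,5),ray(d,460,192,5))
cv2.imwrite('pics/crop.png',cv2.resize(d['pixels'][140:340,160:420,::-1],None,fx=3,fy=3,interpolation=cv2.INTER_CUBIC))
d=ctrl.snapshot('side')
for n,u,v in [('nutA',324,290),('B',256,285),('C',297,355)]: print(n,ray(d,u,v,12).round(1))
E
```

```text
[282.9 160.4] [267 150  32  25 658] [738.1  16.4]
[202.2 246.2] [ 169  201   66   91 5294] [553.5 181.9]
[350.2 241.1] [343 234  15  15 156] [ 568.8 -127.9]
[402.3 281.1] [395 274  15  15 158] [ 486.7 -237.6]
[324.6 284.1] [318 277  14  15 156] [478.1 -75.5]
orange [410.5 -83.4  12. ]
red [ 403.2 -149.7   12. ]
nut [ 568.7 -129.5   12. ]
tray [636.7 246.2]
tray [644.7 120.5]
tray [460. 234.]
tray [469.9 107.7]
tray [636.4 239.4]
tray [467.6 229.5]
socket [ 690.72703109 -119.86889147] tin [736.14466809  12.85168617] wrench [ 490.55811152 -354.70817358    5.        ] [ 676.4555523 -359.7916622    5.       ]
nutA [ 570.8 -125.5   12. ]
B [478.9 -76.4  12. ]
C [ 485.8 -243.    12. ]
```

View pics/crop.png

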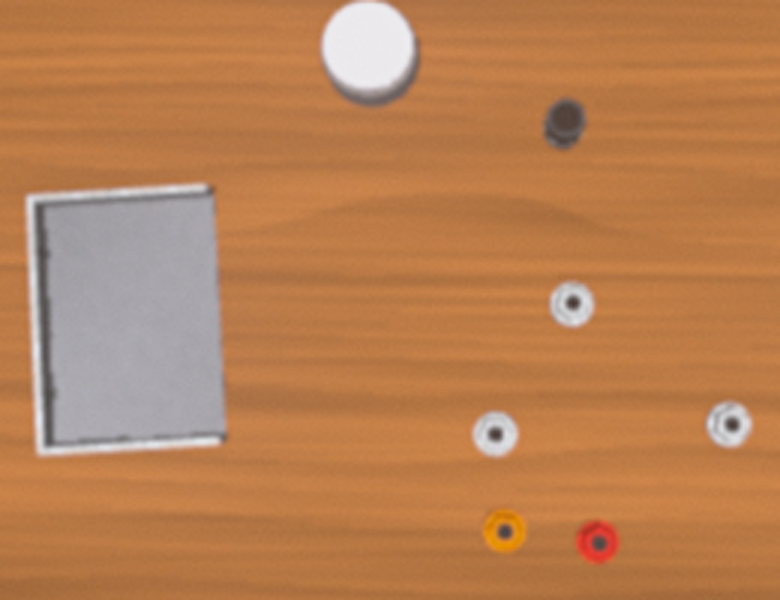

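```bash
python3 -m jog '[[[0,0,0.14,-0.8,4,0,0.5],[0,0,0.28,-1.6,8,0,0.2],[0,0,0.42,-2.4,12,0,0.17],[0,0,0.56,-3.2,16,0,0.17],[0,0,0.70,-4,20,0,0.17]]]' 20
```

```text
clock: 0.7
eef_pos: [359.8, 381.8, 213.2]
orientation: [-180.0, 0.0, 28.8]
force: [1.5, 0.7, -0.0]
width: 56.6
```

```bash
python3 -m jog '[[[0,0,0.1,-0.8,4.8,0,0.17],[0,0,0.2,-1.7,9.7,0,0.17],[0,0,0.3,-2.6,14.5,1,0.17],[0,0,0.4,-3.4,19.4,2,0.17],[0,0,0.509,-4.3,24.3,3,0.17]]]' 20
```

```text
clock: 1.2
eef_pos: [439.4, 149.2, 183.4]
orientation: [-180.0, -0.0, -0.2]
force: [0.1, 0.3, -0.3]
width: 17.7
```

```bash
python3 -m jog '[[[0,0,0,0.8,4.8,0.5,0.17],[0,0,0,1.6,9.6,1,0.17],[0,0,0,2.4,14.4,1.5,0.17],[0,0,0,3.2,19.2,2,0.17],[0,0,0,3.9,24,3,0.17]]]' 20
python3 -m jog '[[[0,0,0,0,2.2,3,0.17],[0,0,0,0,2.2,7,0.17],[0,0,0,0,2.2,10.5,0.17],[0,0,0,0,2.2,12,0.17],[0,0,0,0,2.2,12.3,0.17]]]' 20
python3 - <<'E'
from h import *
print(ctrl.get_state()['eef_pos'])
for n in ['wrist','side']:
    d=ctrl.snapshot(n);cv2.imwrite(f'pics/{n}1.png',d['pixels'][:,:,::-1])
E
```

```text
clock: 1.7
eef_pos: [478.5, -91.1, 153.9]
orientation: [180.0, -0.1, -0.0]
force: [1.1, -0.5, 0.3]
width: 15.6
clock: 2.2
eef_pos: [476.6, -110.5, 28.5]
orientation: [-179.9, 0.2, -0.0]
force: [-0.2, -0.2, 0.0]
width: 15.7
[ 476.62627342 -110.52040797   28.5305496 ]
```

View pics/side1.png

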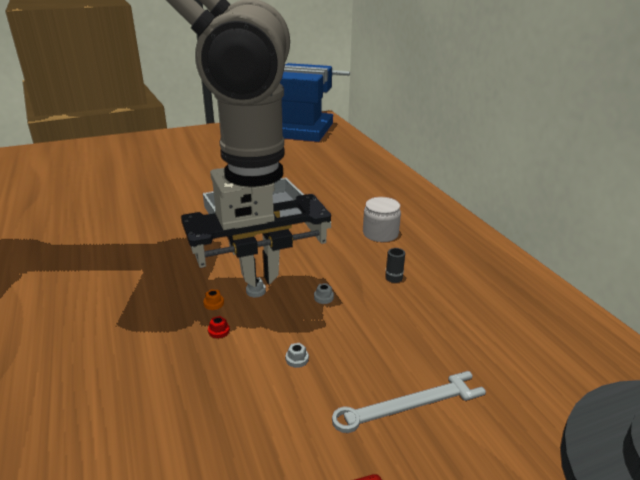

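View pics/wrist1.png

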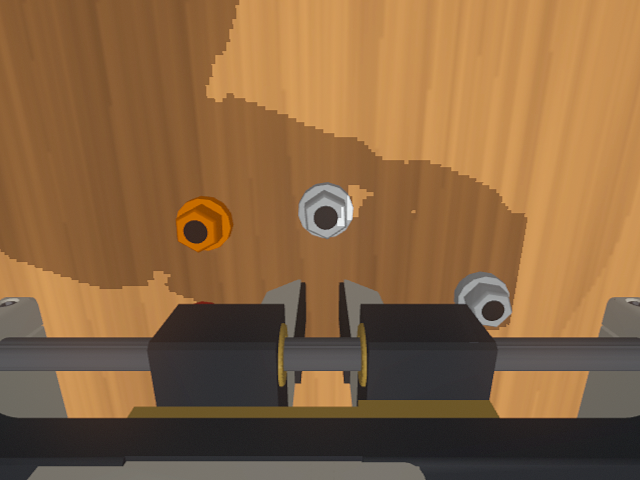

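The side and wrist views show the fingers astride the line behind nut B. The wrist view has the gap centred near column 322 and the nut at (326,215), so they line up. I'll push now.

```bash
python3 -m jog '[[[0,0,0,0,-0.6,0.25,0.17],[0,0,0,0.1,-1.8,0.25,0.17],[0,0,0,0.3,-3.6,0.25,0.17],[0,0,0,0.5,-5.6,0.25,0.17],[0,0,0,0.7,-7.6,0.25,0.17]]]' 20
python3 -m jog '[[[0,0,0,0.2,-2,0,0.17],[0,0,0,0.4,-4,0,0.17],[0,0,0,0.6,-6,0,0.17],[0,0,0,0.8,-8,0,0.17],[0,0,0,1,-10,0,0.17]]]' 20
python3 - <<'E'
from h import *
print(ctrl.get_state()['eef_pos'])
for n in ['wrist']:
    d=ctrl.snapshot(n);cv2.imwrite(f'pics/{n}2.png',d['pixels'][:,:,::-1])
E
```

```text
clock: 2.8
eef_pos: [485.5, -33.4, 29.0]
orientation: [180.0, -0.1, 0.0]
force: [0.9, -0.1, 0.0]
width: 16.0
clock: 3.3
eef_pos: [495.3, 67.0, 29.0]
orientation: [-180.0, -0.1, 0.0]
force: [-0.2, 0.8, -0.2]
width: 15.6
[495.32224359  66.96174938  29.03287564]
```

View pics/wrist2.png

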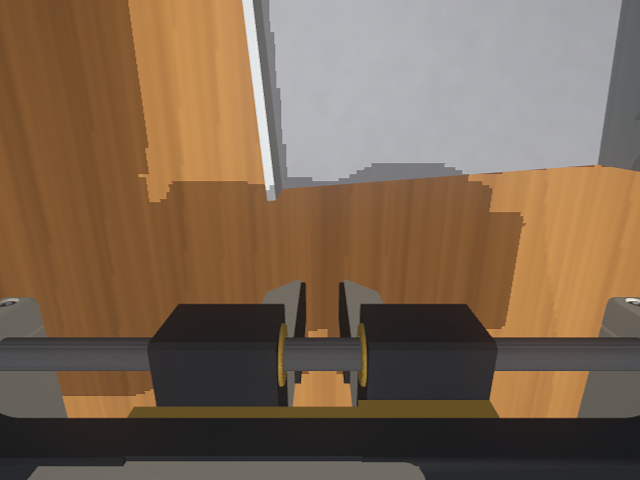

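The nut isn't in the wrist view. I'll check the other cameras before moving on.

```bash
python3 - <<'E'
from h import *
for n in ['side','top']:
    d=ctrl.snapshot(n);cv2.imwrite(f'pics/{n}2.png',d['pixels'][:,:,::-1])
E
```

```text
(no output)
```

View pics/side2.png

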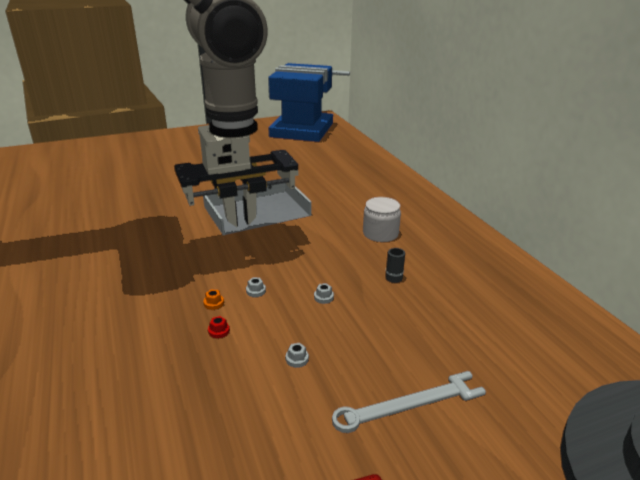

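View pics/top2.png

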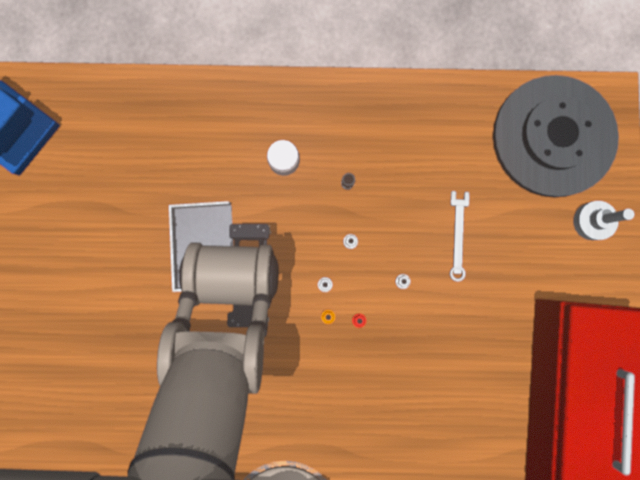

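Nut B is still at (325,285), so the fingers passed over it. That suggests the tips are higher than the reading implies, so I'll check their real height in the side view.

```bash
python3 - <<'E'
from h import *
s=ctrl.get_state();print(s['eef_pos'],s['orientation'],s['width'])
d=ctrl.snapshot('side');E=np.array(d['extrinsics']);E_=np.linalg.inv(E)
im=d['pixels'][:,:,::-1].copy()
for z,c in [(5,(0,0,255)),(15,(0,255,255)),(27,(0,255,0)),(40,(255,0,0))]:
  for x in (467,487,503,523):
    p=E_@[x,67,z,1]; u=d['cx']+d['fx']*p[0]/-p[2]; v=d['cy']-d['fy']*p[1]/-p[2]; print(z,x,round(u,1),round(v,1))
cv2.imwrite('pics/s3.png',cv2.resize(im[120:270,160:320],None,fx=5,fy=4,interpolation=cv2.INTER_CUBIC)[:600])
E
```

```text
[495.24880771  66.6251939   28.83918189] [-1.79996764e+02 -8.05918677e-02  1.69992193e-01] 15.704201350837819
5 467 227.0 244.8
5 487 238.2 242.7
5 503 247.1 241.0
5 523 258.1 238.9
15 467 226.5 239.8
15 487 237.8 237.7
15 503 246.7 236.1
15 523 257.8 234.0
27 467 225.9 233.8
27 487 237.3 231.7
27 503 246.3 230.1
27 523 257.4 228.1
40 467 225.3 227.2
40 487 236.7 225.2
40 503 245.8 223.6
40 523 257.0 221.6
```

View pics/s3.png

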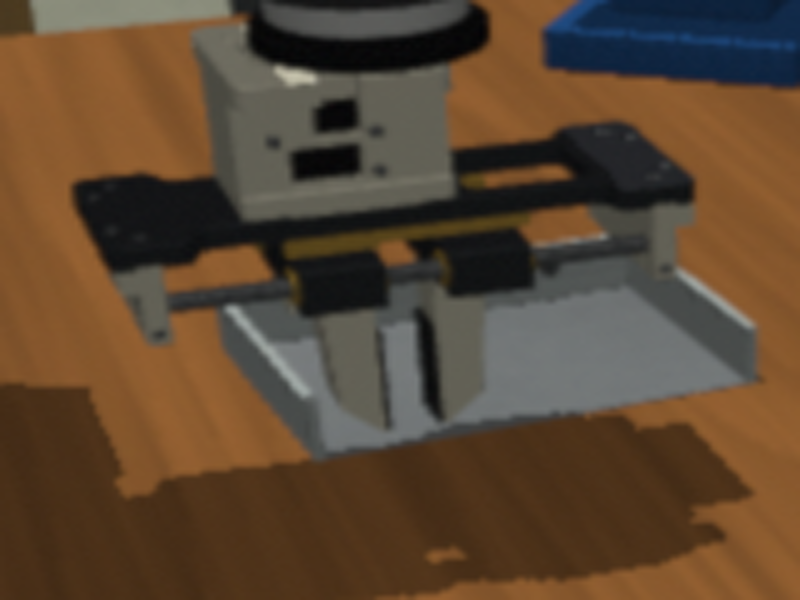

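The tips appear at side pixels (237.6,227) and (248.6,225), which works out to z of about 35 mm. The pose reading would put them at about 7. I'll go back behind the nut and come down in small steps, watching both the side view and the force.

```bash
python3 -m jog '[[[0,0,0,-0.3,3.8,-1,0.17],[0,0,0,-0.7,7.7,-1,0.17],[0,0,0,-1.1,12,-1,0.17],[0,0,0,-1.5,16,-1,0.17],[0,0,0,-1.7,20,0,0.17]]]' 20
python3 - <<'E'
from h import *
s=ctrl.get_state();print(s['eef_pos'],s['force'])
d=ctrl.snapshot('side');im=d['pixels'][:,:,::-1]
cv2.imwrite('pics/s4.png',cv2.resize(im[200:350,180:340],None,fx=5,fy=4,interpolation=cv2.INTER_CUBIC))
d=ctrl.snapshot('wrist');print(d['extrinsics'],d['fx'],d['cx'],d['cy']);cv2.imwrite('pics/w4.png',d['pixels'][:,:,::-1])
E
```

```text
clock: 4.0
eef_pos: [478.2, -137.6, 29.3]
orientation: [179.9, -0.1, -0.1]
force: [1.2, 0.2, 0.6]
width: 15.8
[ 478.21412044 -137.58755844   29.29960262] [1.2029769  0.2405553  0.57762776]
[[ 9.99990723e-01  4.23533725e-03 -7.84210458e-04  4.78401154e+02]
 [-3.78827429e-03  9.51433758e-01  3.07830235e-01 -5.84489255e+01]
 [ 2.04988917e-03 -3.07824409e-01  9.51440976e-01  1.99341415e+02]
 [ 0.00000000e+00  0.00000000e+00  0.00000000e+00  1.00000000e+00]] 368.8053537145396 321.940424499229 235.62722899696394
```

View pics/s4.png

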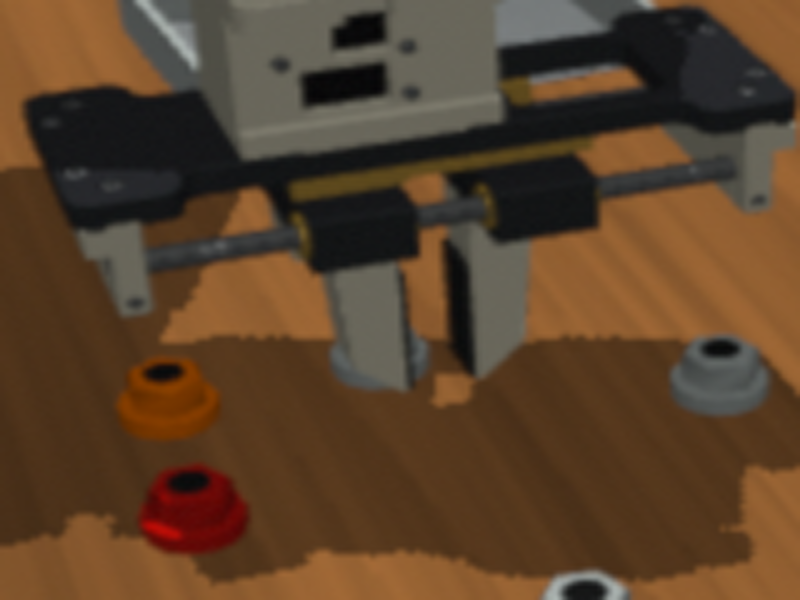

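View pics/w4.png

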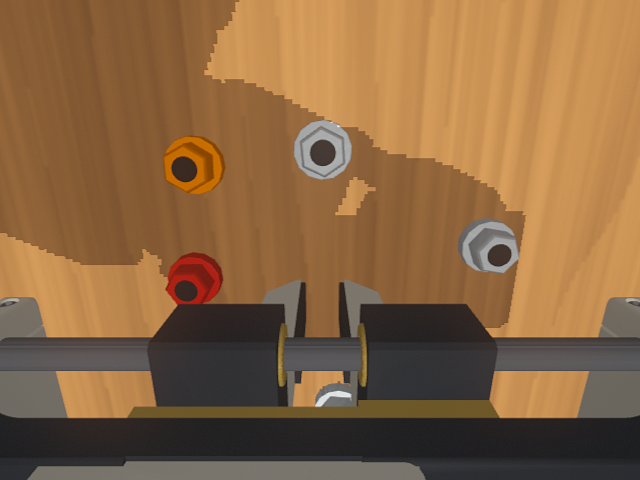

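```bash
python3 - <<'E'
from h import *
d=ctrl.snapshot('wrist');print('nut',ray(d,323,153,20),ray(d,498,255,20))
def two(d1,p1,d2,p2):
    A=[];b=[];
    for d,p in((d1,p1),(d2,p2)):
        o=np.array(d['extrinsics'])[:3,3];r=ray(d,*p,0)-o;r/=np.linalg.norm(r);P=np.eye(3)-np.outer(r,r);A.append(P);b.append(P@o)
    x,res,*_=np.linalg.lstsq(np.vstack(A),np.hstack(b),rcond=None);return x,res
s=ctrl.snapshot('side')
print(two(d,(304,283),s,(262,296.5)),two(d,(341,283),s,(276,294)))
for y in(-128,-138,-147): print(y,[ (z,ray(s,262,296.5,z).round(1)) for z in (5,20,30,40)])
E
```

```text
nut [479.06639532 -72.23641781  20.        ] [ 569.91327855 -124.8341433    20.        ]
(array([ 470.7953494 , -134.52455731,   32.78647402]), array([4.84172752])) (array([ 490.19044756, -135.25059331,   32.0387542 ]), array([13.240447]))
-128 [(5, array([481.6, -98.6,   5. ])), (20, array([ 476.6, -118.1,   20. ])), (30, array([ 473.3, -131.1,   30. ])), (40, array([ 469.9, -144.2,   40. ]))]
-138 [(5, array([481.6, -98.6,   5. ])), (20, array([ 476.6, -118.1,   20. ])), (30, array([ 473.3, -131.1,   30. ])), (40, array([ 469.9, -144.2,   40. ]))]
-147 [(5, array([481.6, -98.6,   5. ])), (20, array([ 476.6, -118.1,   20. ])), (30, array([ 473.3, -131.1,   30. ])), (40, array([ 469.9, -144.2,   40. ]))]
```

The wrist and side rays agree: the tips are at z of about 32 mm while the TCP reads 29. The real tips are therefore about 25 mm higher than the stated tip extent implies. I'll trust the cameras and descend gently.

```bash
python3 - <<'E'
from h import *
s=ctrl.snapshot('side')
for z in (40,50,60,70,80,90): print(z,ray(s,207,277,z).round(0),ray(s,331,251,z).round(0))
E
python3 -m jog '[[[0,0,0,0,0,0.5,0.17],[0,0,0,0,0,1,0.17],[0,0,0,0,0,1.5,0.17],[0,0,0,0,0,1.8,0.17],[0,0,0,0,0,1.8,0.17]]]' 20
python3 - <<'E'
from h import *
s=ctrl.snapshot('side');im=s['pixels'][:,:,::-1]
cv2.imwrite('pics/s5.png',cv2.resize(im[200:350,180:340],None,fx=5,fy=4,interpolation=cv2.INTER_CUBIC))
print(ctrl.get_state()['force'])
E
```

```text
40 [408. -70.  40.] [606. -68.  40.]
50 [406. -84.  50.] [599. -83.  50.]
60 [404. -99.  60.] [593. -98.  60.]
70 [ 403. -114.   70.] [ 586. -112.   70.]
80 [ 401. -129.   80.] [ 580. -127.   80.]
90 [ 399. -143.   90.] [ 574. -142.   90.]
clock: 4.75
eef_pos: [477.8, -134.4, 9.5]
orientation: [-180.0, 0.1, 0.0]
force: [0.3, -0.9, 0.1]
width: 15.8
[-0.08783169  0.42162333  0.04503539]
```

View pics/s5.png

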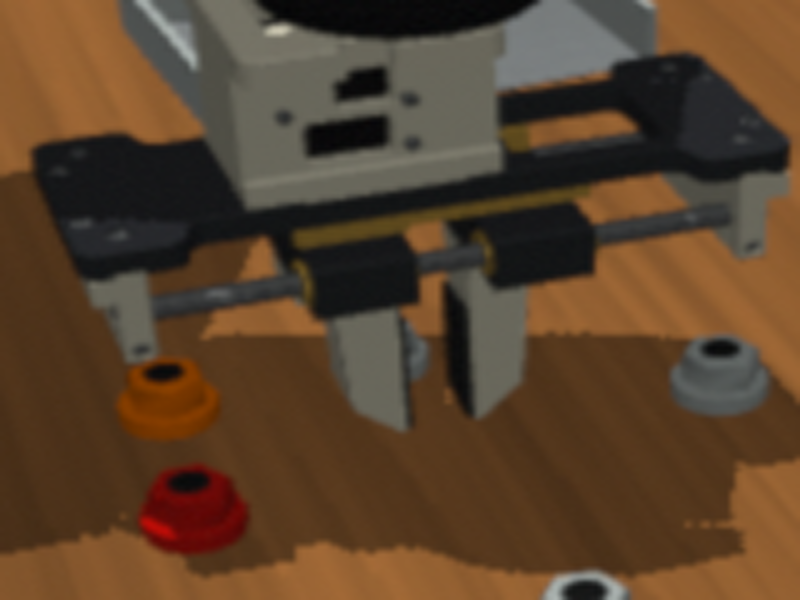

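```bash
python3 -m jog '[[[0,0,0,0,0,0.3,0.17],[0,0,0,0,0,0.5,0.17],[0,0,0,0,0,0.7,0.17],[0,0,0,0,0,0.7,0.17]]]' 20
python3 - <<'E'
from h import *
s=ctrl.snapshot('side');im=s['pixels'][:,:,::-1]
cv2.imwrite('pics/s6.png',cv2.resize(im[200:350,180:340],None,fx=5,fy=4,interpolation=cv2.INTER_CUBIC))
d=ctrl.snapshot('wrist');cv2.imwrite('pics/w6.png',d['pixels'][:,:,::-1])
print(ctrl.get_state()['force'])
E
```

```text
clock: 5.2
eef_pos: [477.9, -134.9, 2.8]
orientation: [-180.0, 0.0, -0.0]
force: [-0.3, 0.8, 0.0]
width: 15.6
[ 0.20528916 -0.52977121 -0.56830733]
```

View pics/s6.png

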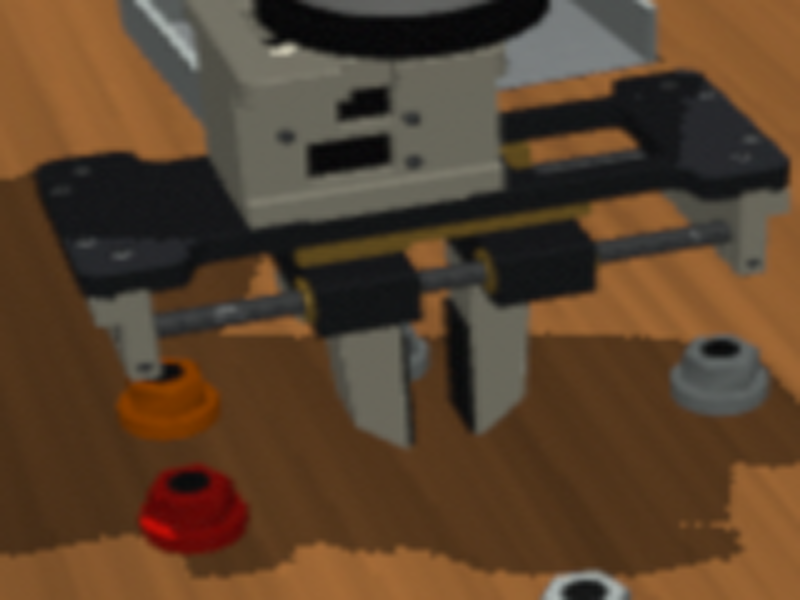

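View pics/w6.png

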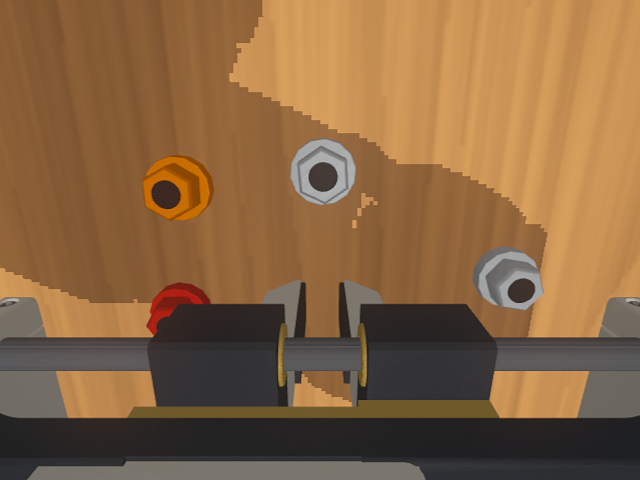

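```bash
python3 -m jog '[[[0,0,0,0,-0.6,0.15,0.17],[0,0,0,0.05,-2,0.15,0.17],[0,0,0,0.1,-4,0.15,0.17],[0,0,0,0.3,-6,0.15,0.17],[0,0,0,0.5,-8,0.15,0.17]]]' 20
python3 - <<'E'
from h import *
d=ctrl.snapshot('wrist');cv2.imwrite('pics/w7.png',d['pixels'][:,:,::-1])
E
```

```text
clock: 5.8
eef_pos: [482.9, -53.2, 1.6]
orientation: [-180.0, 0.0, 0.0]
force: [0.4, 0.2, 0.3]
width: 15.5
```

View pics/w7.png

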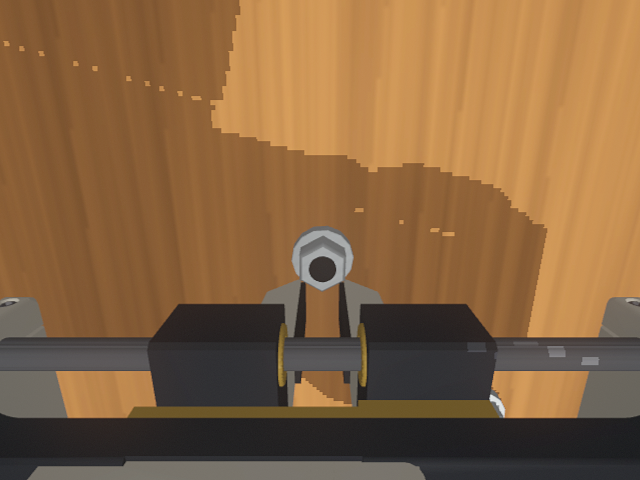

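The nut is nested between the tips at (322,262), so I'll keep pushing.

```bash
python3 -m jog '[[[0,0,0,0.2,-2.2,0,0.17],[0,0,0,0.4,-4.4,0,0.17],[0,0,0,0.6,-6.6,0,0.17],[0,0,0,0.8,-8.8,0,0.17],[0,0,0,1.0,-11,0,0.17]]]' 20
python3 -m jog '[[[0,0,0,0.2,-2.2,0,0.17],[0,0,0,0.4,-4.4,0,0.17],[0,0,0,0.6,-6.6,0,0.17],[0,0,0,0.8,-8.6,0,0.17],[0,0,0,1.0,-10.4,0,0.17]]]' 20
python3 - <<'E'
from h import *
d=ctrl.snapshot('wrist');cv2.imwrite('pics/w8.png',d['pixels'][:,:,::-1])
E
```

```text
clock: 6.35
eef_pos: [492.8, 56.6, 1.6]
orientation: [-180.0, 0.0, 0.0]
force: [-0.1, 0.2, 0.6]
width: 15.4
clock: 6.85
eef_pos: [502.6, 160.6, 1.6]
orientation: [-180.0, 0.0, 0.1]
force: [-0.4, 0.4, 0.5]
width: 15.3
```

View pics/w8.png

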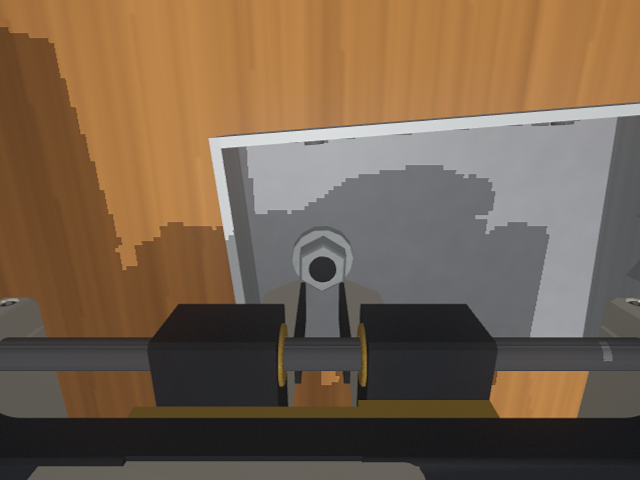

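Nut B is inside the tray at wrist pixel (322,262). I'll back out and move behind nut A.

```bash
python3 -m jog '[[[0,0,0,0,2.5,0,0.17],[0,0,0,0.2,6,-2,0.17],[0,0,0,1.2,10,-5,0.17],[0,0,0,2.4,14.5,-7,0.17],[0,0,0,3.4,19,-7,0.17]]]' 20
python3 -m jog '[[[0,0,0,1.1,4.5,0,0.17],[0,0,0,2.2,9,0,0.17],[0,0,0,3.2,13.3,0.5,0.17],[0,0,0,3.2,13.7,3.5,0.17],[0,0,0,3.2,13.7,5.5,0.17]]]' 20
python3 -m jog '[[[0,0,0,0,0,1.0,0.17],[0,0,0,0,0,1.5,0.17],[0,0,0,0,0,1.5,0.17]]]' 20
python3 - <<'E'
from h import *
d=ctrl.snapshot('wrist');cv2.imwrite('pics/w9.png',d['pixels'][:,:,::-1])
E
```

```text
clock: 7.4
eef_pos: [539.0, -32.3, 74.6]
orientation: [179.9, -0.3, 0.1]
force: [0.6, -0.5, -0.4]
width: 15.8
clock: 7.9
eef_pos: [568.5, -169.5, 15.2]
orientation: [-180.0, 0.0, -0.1]
force: [0.8, 0.2, -0.6]
width: 15.5
clock: 8.2
eef_pos: [569.1, -167.4, 1.5]
orientation: [-180.0, 0.0, 0.0]
force: [0.2, 0.1, 0.1]
width: 15.8
```

View pics/w9.png

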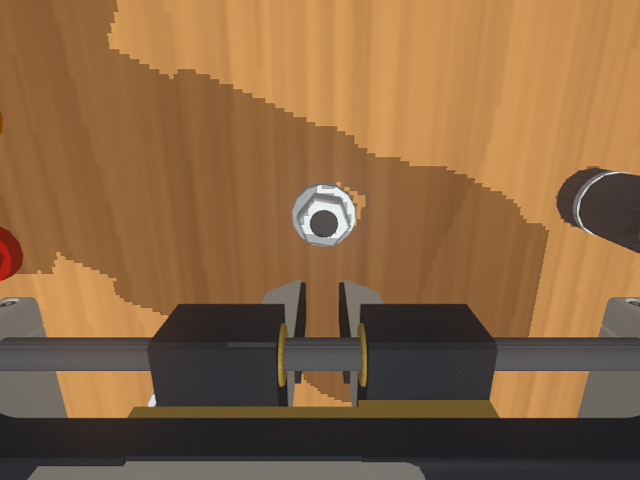

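```bash
python3 -m jog '[[[0,0,0,0,-1,0,0.17],[0,0,0,0,-2.8,0,0.17],[0,0,0,0,-5,0,0.17],[0,0,0,0,-7.3,0,0.17],[0,0,0,0.1,-9.6,0,0.17]]]' 20
python3 -m jog '[[[0,0,0,0.2,-2.4,0,0.17],[0,0,0,0.4,-4.8,0,0.17],[0,0,0,0.7,-7.2,0,0.17],[0,0,0,1.0,-9.6,0,0.17],[0,0,0,1.3,-12,0,0.17]]]' 20
python3 -m jog '[[[0,0,0,0.3,-2.4,0,0.17],[0,0,0,0.6,-4.8,0,0.17],[0,0,0,0.9,-7.2,0,0.17],[0,0,0,1.2,-9.4,0,0.17],[0,0,0,1.4,-11.2,0,0.17]]]' 20
python3 - <<'E'
from h import *
d=ctrl.snapshot('wrist');cv2.imwrite('pics/w10.png',d['pixels'][:,:,::-1])
E
```

```text
clock: 8.75
eef_pos: [570.2, -69.8, 2.4]
orientation: [180.0, -0.1, 0.0]
force: [-0.3, -1.1, 1.4]
width: 15.6
clock: 9.25
eef_pos: [583.0, 50.5, 2.4]
orientation: [-180.0, -0.1, 0.1]
force: [-0.0, -0.6, 0.4]
width: 16.1
clock: 9.75
eef_pos: [596.7, 162.7, 2.3]
orientation: [-180.0, -0.0, 0.1]
force: [-0.5, -1.6, 1.7]
width: 15.5
```

View pics/w10.png

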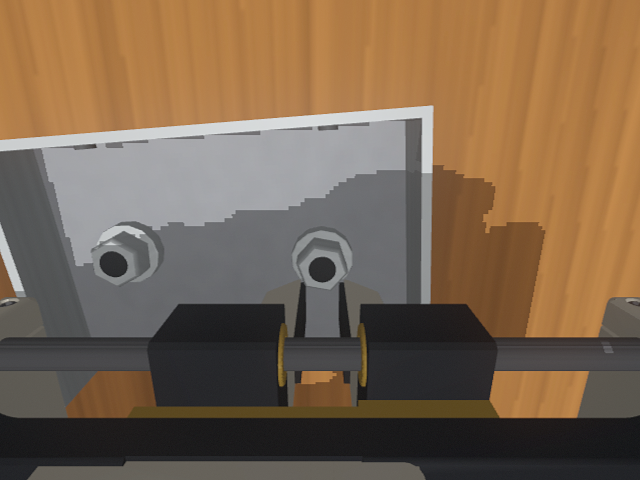

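Nuts A and B are both inside, at wrist pixels (322,262) and (125,255). Nut C is next.

```bash
python3 -m jog '[[[0,0,0,0,2.5,0,0.17],[0,0,0,-0.2,6,-2,0.17],[0,0,0,-1.2,10,-5,0.17],[0,0,0,-2.4,14.5,-7,0.17],[0,0,0,-3.6,19,-7,0.17]]]' 20
python3 -m jog '[[[0,0,0,-1.5,4.6,0,0.17],[0,0,0,-3,9.2,0,0.17],[0,0,0,-4.5,13.8,0,0.17],[0,0,0,-6,18.4,0,0.17],[0,0,0,-7,22.5,0,0.17]]]' 20
python3 -m jog '[[[0,0,0,-0.4,2.9,0,0.17],[0,0,0,-0.4,2.9,3,0.17],[0,0,0,-0.4,2.9,5.5,0.17],[0,0,0,-0.4,2.9,7,0.17],[0,0,0,-0.4,2.9,7.1,0.17]]]' 20
python3 - <<'E'
from h import *
d=ctrl.snapshot('wrist');cv2.imwrite('pics/w11.png',d['pixels'][:,:,::-1]);print(ctrl.get_state()['eef_pos'])
E
```

```text
clock: 10.3
eef_pos: [562.3, -31.2, 74.8]
orientation: [179.9, -0.3, 0.1]
force: [0.5, 0.0, 0.3]
width: 15.7
clock: 10.8
eef_pos: [489.8, -256.6, 71.9]
orientation: [-180.0, -0.0, -0.0]
force: [0.9, 0.6, 0.3]
width: 15.9
clock: 11.3
eef_pos: [485.7, -282.8, -1.3]
orientation: [-179.8, 0.2, -0.0]
force: [-0.1, 0.8, -0.1]
width: 15.2
[ 4.86456070e+02 -2.83268866e+02 -1.11271951e-01]
```

View pics/w11.png

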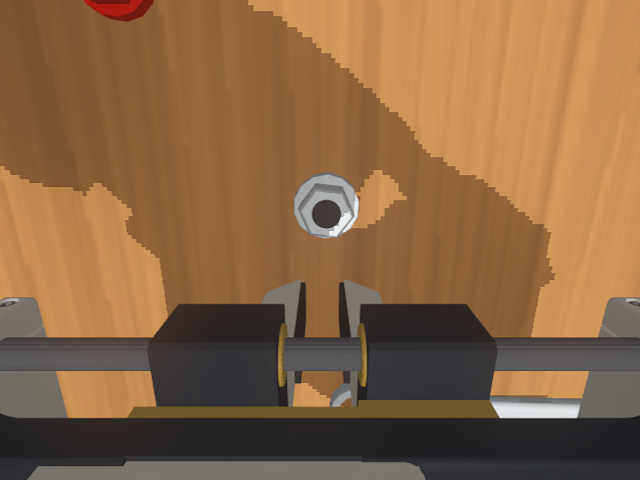

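```bash
python3 -m jog '[[[0,0,0,0.1,-1,-0.15,0.17],[0,0,0,0.1,-2.8,-0.15,0.17],[0,0,0,0.3,-5,-0.15,0.17],[0,0,0,0.6,-7.3,-0.15,0.17],[0,0,0,1,-9.6,-0.15,0.17]]]' 20
python3 -m jog '[[[0,0,0,0.4,-2.4,0,0.17],[0,0,0,0.8,-4.8,0,0.17],[0,0,0,1.2,-7.2,0,0.17],[0,0,0,1.6,-9.6,0,0.17],[0,0,0,2,-12,0,0.17]]]' 20
python3 -m jog '[[[0,0,0,0.4,-2.4,0,0.17],[0,0,0,0.8,-4.8,0,0.17],[0,0,0,1.2,-7.2,0,0.17],[0,0,0,1.6,-9.6,0,0.17],[0,0,0,2,-12,0,0.17]]]' 20
python3 - <<'E'
from h import *
d=ctrl.snapshot('wrist');cv2.imwrite('pics/w12.png',d['pixels'][:,:,::-1]);print(ctrl.get_state()['eef_pos'])
E
```

```text
clock: 11.85
eef_pos: [497.4, -185.9, 3.3]
orientation: [180.0, -0.1, 0.0]
force: [-0.5, 0.4, 0.9]
width: 15.9
clock: 12.35
eef_pos: [517.2, -65.7, 3.2]
orientation: [180.0, -0.1, 0.1]
force: [-0.0, -1.5, 0.7]
width: 15.5
clock: 12.85
eef_pos: [536.8, 54.4, 3.2]
orientation: [-180.0, -0.1, 0.1]
force: [0.0, -0.0, -0.5]
width: 15.8
[537.24988172  57.4610891    3.33816681]
```

View pics/w12.png

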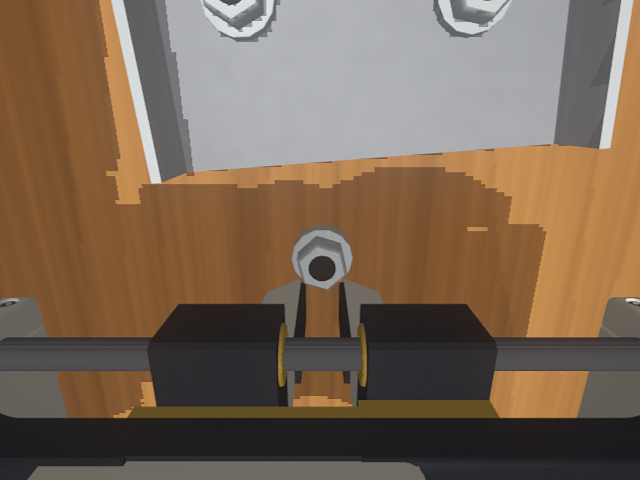

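```bash
python3 -m jog '[[[0,0,0,0.2,-2,0,0.17],[0,0,0,0.5,-4.2,0,0.17],[0,0,0,0.8,-6.2,0,0.17],[0,0,0,1.0,-8,0,0.17],[0,0,0,1.2,-9.2,0,0.17]]]' 20
python3 -m jog '[[[0,0,0,0,2,0,0.17],[0,0,0,0,5,0,0.17],[0,0,0,0,7,-3,0.17],[0,0,0,0,9,-7,0.17],[0,0,0,0,11,-11,0.17]]]' 20
python3 -m jog '[[[0,0,0,-1,4,-1,0.17],[0,0,0,-3,8,-2,0.17],[0,0,0,-5,12,-3,0.17],[0,0,0,-7,16,-4,0.17],[0,0,0,-9,20,-5,0.17]]]' 20
python3 - <<'E'
from h import *
for i in range(3):
  for n in ['top','side']:
    d=ctrl.snapshot(n);cv2.imwrite(f'pics/{n}9.png',d['pixels'][:,:,::-1])
E
```

```text
clock: 13.4
eef_pos: [548.6, 146.1, 3.0]
orientation: [-180.0, -0.1, 0.1]
force: [-0.2, -0.8, 0.9]
width: 16.2
clock: 13.9
eef_pos: [548.3, 33.7, 113.5]
orientation: [-180.0, 0.0, 0.0]
force: [0.9, 0.1, 0.2]
width: 15.8
clock: 14.4
eef_pos: [457.9, -166.7, 163.0]
orientation: [180.0, -0.1, 0.0]
force: [0.6, -1.0, 0.4]
width: 15.2
```

View pics/top9.png

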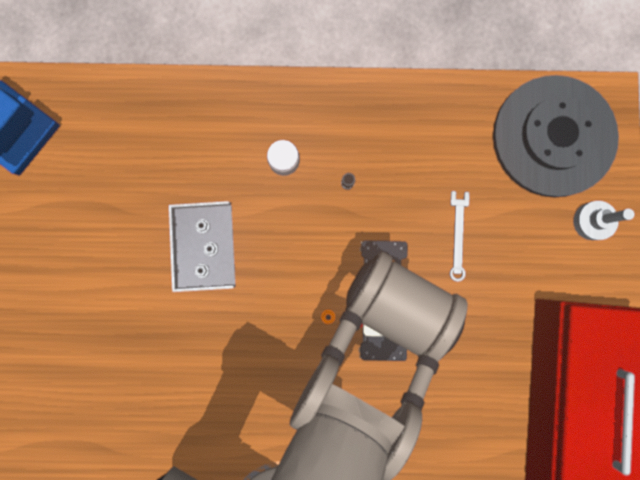

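View pics/side9.png

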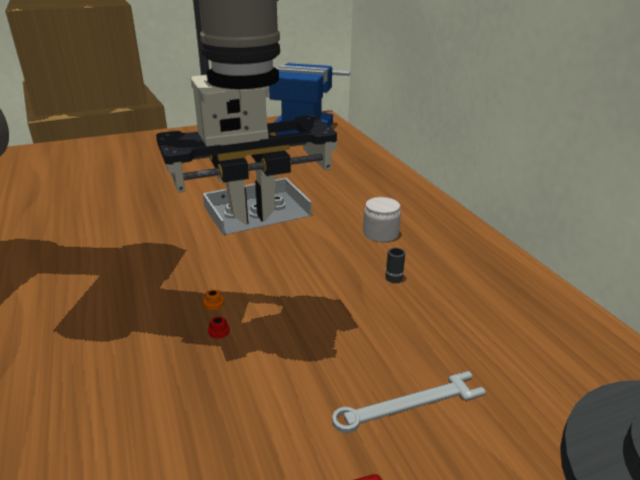

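In the top view all three nuts are inside the tray, at (202,225), (210,249) and (201,271). The mouth is at about column 233, so each flange is well inside it. The tin (283,156), socket (348,180) and wrench (460,192)–(458,274) haven't moved, and the arm is clear.

```bash
python3 - <<'E'
from h import *
s=ctrl.get_state();print(s['clock'],s['force'],np.abs(s['joint_velocities']).max())
ctrl.sign_off()
E
```

```text
14.7 [0.29732615 0.5327224  0.06784571] 0.9131909564842922
the job is handed in; nothing more can be done
```

All three silver nuts are wholly inside the tray, and I handed the job in at 14.7 s of the 69 s allowed. I swept each one along the bench, nested between the slightly open fingertips, and in through the open side.

**Last checks:**
- **Nuts:** in the final top view the nut nearest the mouth has about 30 mm to spare.
- **Other objects:** the tin, socket and wrench are where they started, and so is the orange look-alike. The arm hid the red one in the top view, but the side view shows it in its original place.
- **Arm:** it finished raised, about 160 mm up, with no force on the tool beyond noise and almost at rest.

**What disagreed:** the fingertips sit about 25 mm higher than the stated 22 mm tip extent implies. On my first sweep they passed over the first nut without touching it. I measured the real tip height with the side and wrist cameras and lowered the tool by that amount. All three sweeps then went in cleanly.

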